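# Change over the slide trays on the metalsmith's bench

### The job

The doming tools are needed next. First push the tray of flat punches that was left part way out fully home with your fingertips; then hook a fingertip behind the upturned front lip of the tray that holds the doming block and ball-headed punches, without pinching the lip, and draw it all the way out to its stop. Do not pick anything up: the doming block rides along standing in its tray, the third tray stays shut, and the other things on the bench stay where they are.

Things in the scene. Friction and masses are not known exactly. Their poses are not given: they have to be found in the camera images.
- rack: Fixed plywood board 240 x 470 x 12 mm carrying three equal slide units side by side, 150 mm apart, in any order. Origin: centre of its underside; x along the rails, away from the robot.
- doming_unit: Fixed slide unit (200 x 116 mm, rails 33 mm high) with the doming tray: a loose steel cube, then a wooden block with six upright ball-headed punches, up to 75 mm above the table. Origin: centre of its underside, on the rack; x axis along the rail, away from the robot, y left, z up. Its tray slides out along -x.
- punch_unit: Fixed slide unit (200 x 116 mm, rails 33 mm high) with the punch tray: two rows of small square steel bars (flat punches) lying side by side; it is the one left part way out. Origin: centre of its underside, on the rack; x axis along the rail, away from the robot, y left, z up. Its tray slides out along -x.
- cone_unit: Fixed slide unit (200 x 116 mm, rails 33 mm high) with the cone tray: four brass cones; it is shut. Origin: centre of its underside, on the rack; x axis along the rail, away from the robot, y left, z up. Its tray slides out along -x.
- doming_tray_lip (a point): Middle of the top edge of the doming tray's upturned front lip (moves with the tray; axes as its unit's). Lip: steel plate 96 mm wide (y), 6 mm thick (x, 3 either side), from 18 to 44 mm above the table. Behind it (+x) an empty finger trough 50 mm long, 90 mm wide, its floor 22 mm above the table; then a cross wall 14 mm above the floor and the contents.
- punch_tray_lip (a point): Middle of the top edge of the punch tray's upturned front lip (moves with the tray; axes as its unit's). Lip: steel plate 96 mm wide (y), 6 mm thick (x, 3 either side), from 18 to 44 mm above the table. Behind it (+x) an empty finger trough 50 mm long, 90 mm wide, its floor 22 mm above the table; then a cross wall 14 mm above the floor and the contents.
- doming_tray (a joint): How far the doming tray is drawn out, m: 0 = fully home against its back stop, 0.120 = fully out against its front stop; sliding friction about 2.5 N, it stays where it is left and cannot be lifted off its rails.
- punch_tray (a joint): How far the punch tray is drawn out, m: 0 = fully home against its back stop, 0.120 = fully out against its front stop; sliding friction about 2.5 N, it stays where it is left and cannot be lifted off its rails.
- cone_tray (a joint): How far the cone tray is drawn out, m: 0 = fully home against its back stop, 0.120 = fully out against its front stop; sliding friction about 2.5 N, it stays where it is left and cannot be lifted off its rails.
- doming_block: Loose steel cube, 38 mm, with round hollows in its faces, about 0.4 kg, standing in a 66 mm pocket of the doming tray behind the trough, its nearest face at least 55 mm behind the lip. Origin: centre of its underside; z up.
- bench_block: plain steel bench block 50 x 50 x 20 mm, loose on the table in front of the cone tray. Origin: centre of its underside.
- brass_slug: loose brass cylinder, diameter 18 mm, 34 mm tall, standing on the rack between two units. Origin: centre of its underside.
- collar: loose steel collar, diameter 20 mm, 22 mm tall, standing on the rack between two units. Origin: centre of its underside.
- hammer: loose wood-handled hammer, about 260 mm long, 26 mm high, lying right of the rack. Origin: centre of its underside; it lies along its x axis, handle to -x.
- driver: loose screwdriver, 200 mm long, 26 mm high, lying in front of the rack, to the left. Origin: centre of its underside; it lies along its x axis, handle to -x.
- jar: loose lidded jar, diameter 56 mm, 75 mm tall, left of the rack. Origin: centre of its underside.
- mug: loose white mug, diameter 74 mm, 85 mm tall, left of the rack. Origin: centre of its underside.
There are look-alikes about, which are no part of the job. What is shaped like the doming_block but green or pink is not meant.

How it is judged:
On the way, in this order (a step that is already met when the one before it is completed fails the run):
1. the tray of flat punches is fully home (value of joint punch_tray below 0.005 m), for 0.2 s.
2. the doming tray is drawn out to its stop, the punch tray still home (value of joint punch_tray below 0.005 m and value of joint doming_tray above 0.112 m), for 0.2 s.
At the end, for the whole second after the job is handed in: The punch tray is home (within 5 mm), the doming tray is out at its stop (drawn at least 112 of 120 mm) with the doming block standing at rest on its floor, the cone tray is shut (within 10 mm), and no other thing has moved more than 25 mm (all of step 2 and value of joint cone_tray below 0.01 m and angle between doming_block's own z axis and vertical below 0.15 rad and linear speed of doming_block below 0.02 m/s and z of doming_block in the frame of doming_tray_lip between -0.027 and -0.017 m and distance of each of bench_block, brass_slug, collar, hammer, driver, jar, mug from where it was at the start of the episode below 0.025 m); the robot touches nothing.
It fails at once if the third (cone) tray is pulled out more than 10 mm (value of joint cone_tray above 0.01 m).
It fails at once if the doming block is lifted, tipped or taken out of its pocket (z of doming_block in the frame of doming_tray_lip above -0.01 m or z of doming_block in the frame of doming_tray_lip below -0.03 m or angle between doming_block's own z axis and vertical above 0.3 rad or x of doming_block in the frame of doming_tray_lip below 0.055 m or x of doming_block in the frame of doming_tray_lip above 0.12 m).
It fails at once if the doming tray's lip is pinched or pressed on both of its sides instead of being hooked from behind (contact force between the fingers and doming_tray_c8 above 2 N and contact force between the fingers and doming_tray_c9 above 2 N).
It fails at once if a bystander is knocked or moved more than 25 mm (distance of any of bench_block, brass_slug, collar, hammer, driver, jar, mug from where it was at the start of the episode above 0.025 m).
It also fails if it takes over 48 s, if anything falls off the work surface, if the arm or the gripper's body presses on something with over 40 N, if the wrist force passes 120 N, or if a joint passes its speed limit or range.

### The arm

A 6-joint arm with a two-finger parallel gripper is mounted at the origin on the work surface. World frame = base frame: x ahead of the robot, y to its left, z up, the work surface at z = 0. Lengths are in m, angles in rad, forces in N, time in s.
With the tool pointing down it reaches from about 0.4 to 0.825 m from the base axis. Payload 7 kg.
Tool frame: the origin (TCP) lies at the very end of the fingers, on their centre line; the grasp point (between the pads) lies arm.grip_point_offset behind it (arm.grip_point_offset is the distance from the TCP to the grasp point, in m); z points along the fingers, y is the line along which they close (so a half turn about z gives the same grasp; the last joint's range is limited). The gripper opens to 88 mm and grips with 3 to 60 N. Pads are 19 mm wide; open, the fingers measure 130 mm over their backs; the gripper's body (78 mm by 193 mm) begins 47 mm behind the grasp point.
Start: joints at [1.504, 0.359, 0.012, 0, -1.224, -0.288], TCP at [0.235, 0.633, 0.201] pointing down, gripper open.
Joint ranges: [-3.07, 3.07], [-1.43, 2.12], [-1.02, 1.25], [-3.03, 1.67], [-3.05, -0], [-3.03, 3.03]. Speed limits (rad/s): [2.39, 2.39, 3.01, 3.14, 3.14, 3.14].

### API

Orientations are given as [roll, pitch, yaw] about the fixed x, y, z axes, in that order (R = Rz(yaw) Ry(pitch) Rx(roll)).
In Python, from station import arm gives the robot as it stands.
- The arm moves only by the shell command python3 -m crank 'ROWS' [OPENING] [FORCE]. ROWS is JSON, a list of rows, each an object of numbers: "dx", "dy", "dz": the shift along the tool's x, y, z in cm; "wx", "wy", "wz": the turn, a rotation vector about the tool's x, y, z in degrees. A call has exactly 10 rows; each row is the pose to reach, as a shift and turn from the pose commanded when the call began, along the tool's axes at that moment; what a row does not reach only later rows make up. A row lasts 1/8 s, in which the tool goes at most 62.5 mm and 10.7 degrees, less where a joint would pass 70% of its speed; a pose out of reach is approached as far as the arm can. A call with a gripper value outside its range is refused whole. OPENING is the finger opening in cm, from 0 to 8.76, set as the call begins (- or left out, the last holds). The fingers move at their own pace and stop on an object; FORCE is the grip in N (left out, the last holds). Time passes only in rows, so rows that repeat a pose let the fingers close, or fill a call up. It gives the time, the measured TCP pose, the force, the opening and the grip force at its end, in the units of the state.
- arm.get_state(): the state, without advancing time (a new reading comes with each control period).
- arm.grab_frame(name): name is "scene" or "top"; returns the picture (480x640x3 uint8, red, green, blue); there is no depth.
- arm.calibration(name): a dict with "fx", "fy", "cx", "cy" (pixels), "world_from_camera" (4x4, takes a point from camera to world coordinates). Camera axes: x right, y down, z forward; pixel columns grow to the right and rows downward; lengths in m; the calibration is good to about 2 mm. A picture is of the moment at which its call begins. calibration takes no time and is no camera call.
- arm.job_done(): hands the job in; it is judged then, once.
Trained networks look in the newest picture that a camera, given by its name, has taken for a name from the list of things; names that differ only in an ending like _2 or _b are one class to them, and where a whole thing is asked for, a point or a joint stands for the part that bears it (a point fixed in the world has none). Each returns a list of dicts, best first, with "confidence" (0 to 1); they miss things now and then, are a little off and sometimes report something else, mostly with a low value. They report only what shows in the picture. A call takes as long as a camera call. They do not tell look-alikes from the thing itself.
- arm.find_in(camera, query): "centre" ([x, y, z] in m, in world coordinates, good to about 4 mm: the middle of the surface that is visible of it).
- arm.masks_of(camera, query): "pixels" (480x640 bool, what is visible of it).
- arm.mark_of(camera, query): "centre" ([x, y, z] in m, in world coordinates, good to about 4 mm: a listed point, or the origin of a listed thing).
The state is a dict: "t": time; "q": joint angles; "qd": joint speeds; "joint_efforts": joint torques, N m; "eef_pos": TCP position; "ee_rot": TCP orientation; "force": force on the tool from outside, world axes, zero at the start; "moment": the same for the moment, N m; "width": finger opening in m; "gripper_force": force on a finger pad.
Only numpy, scipy, OpenCV 4.12 (cv2) and the standard library are available. Lean on these libraries where they do the work, as an engineer would, in place of code of your own. Each camera call takes 0.05 s, during which the arm holds its last target. There are 200 camera calls.

## Working session

There is one attempt and no reset: what is moved stays moved. The work goes in short steps, Python scripts to look and compute and a shell command to move; the robot and the scene stay as the last step left them, time stands still between calls to the robot, and variables do not carry over. Pictures are saved under pics/ and viewed, at most 10 in all, crops included, and the job is handed in when it is done.

```bash
mkdir -p pics
python3 - <<'E'
from station import arm
import cv2, numpy as np
for c in ("scene","top"):
    im=arm.grab_frame(c); cv2.imwrite(f"pics/{c}0.png",im[:,:,::-1])
    for n in ["rack","doming_unit","punch_unit","cone_unit","doming_tray_lip","punch_tray_lip","doming_block"]:
        print(c,n,[(np.round(d["centre"],3).tolist(),round(d["confidence"],2)) for d in arm.mark_of(c,n)][:4])
s=arm.get_state(); print(s["t"],s["eef_pos"],s["ee_rot"],s["width"],arm.grip_point_offset)
E
```

```text
scene rack []
scene doming_unit [([0.757, 0.169, 0.01], 0.95)]
scene punch_unit [([0.733, 0.022, 0.015], 0.93), ([0.7, -0.052, 0.01], 0.34)]
scene cone_unit [([0.7, -0.129, 0.01], 0.63)]
scene doming_tray_lip [([0.654, 0.182, 0.04], 0.6)]
scene punch_tray_lip [([0.585, 0.049, 0.044], 0.72)]
scene doming_block [([0.748, 0.18, 0.022], 0.93), ([0.741, 0.438, 0.001], 0.82), ([0.728, 0.341, -0.001], 0.8)]
top rack []
top doming_unit [([0.754, 0.169, 0.019], 0.79)]
top punch_unit [([0.734, 0.022, 0.012], 0.69), ([0.638, 0.439, 0.001], 0.2)]
top cone_unit [([0.702, -0.131, 0.015], 0.81), ([0.743, 0.093, 0.009], 0.7)]
top doming_tray_lip [([0.658, 0.184, 0.041], 0.78), ([0.746, 0.179, 0.022], 0.54), ([0.734, 0.023, 0.014], 0.53), ([0.521, -0.111, -0.0], 0.53)]
top punch_tray_lip [([0.585, 0.045, 0.045], 0.67), ([0.704, -0.133, 0.014], 0.21)]
top doming_block [([0.743, 0.177, 0.021], 0.85), ([0.74, 0.438, -0.001], 0.57), ([0.732, 0.338, 0.002], 0.51), ([0.374, 0.275, -0.003], 0.48)]
0.8 [0.23449906 0.63291409 0.20095561] [ 3.14158505e+00  1.50768538e-05 -3.54810515e-01] 0.08793116911699995 0.0188
```

View pics/top0.png

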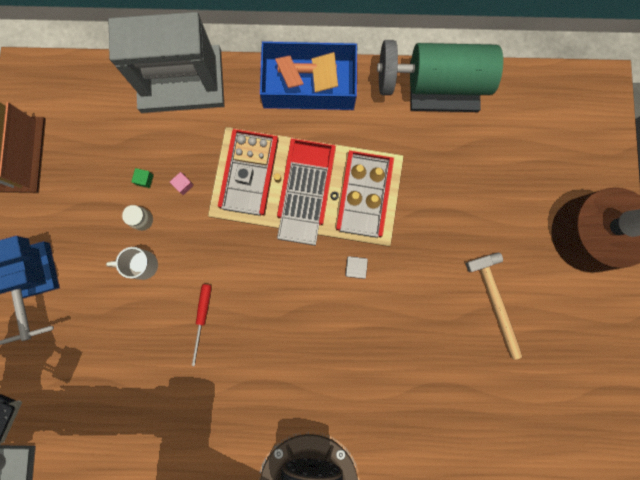

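View pics/scene0.png

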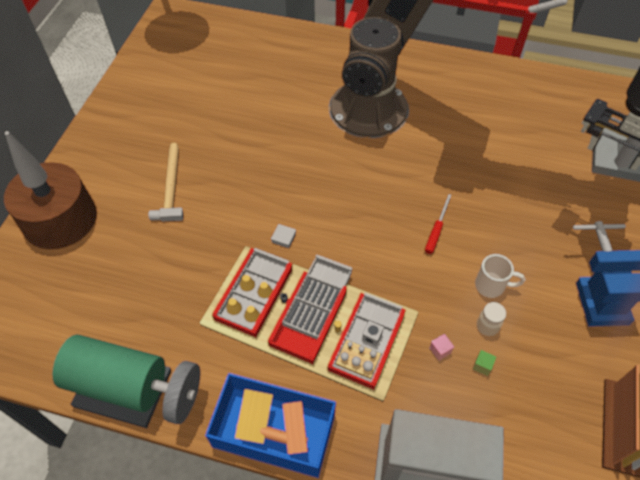

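The top picture shows three trays: doming at (248,172) with a grey cube at (243,176) and ball punches at (250,148), the punch tray part way out at (302,195) with its lip near (297,238), and cones at (365,195). 
Look-alikes for the doming block are the green cube at (142,178) and the pink cube at (181,183), both loose on the table. I choose the grey cube in the left tray. One close crop follows to check this, with the lips and axes projected.

Run:
```python
from station import arm
import cv2, numpy as np
im=arm.grab_frame("top")[:,:,::-1].copy(); K=arm.calibration("top"); T=np.linalg.inv(K["world_from_camera"])
def px(p):
    c=T@np.r_[p,1]; return np.array([K["fx"]*c[0]/c[2]+K["cx"],K["fy"]*c[1]/c[2]+K["cy"]])
yaw=-.176; X=np.array([np.cos(yaw),np.sin(yaw),0]);Y=np.array([-np.sin(yaw),np.cos(yaw),0])
o=np.array([160,100]); big=cv2.resize(im[100:270,160:430],None,fx=2.9,fy=2.9,interpolation=cv2.INTER_CUBIC)
for l in ([.656,.183,.044],[.585,.047,.044]):
    l=np.array(l)
    for a,b in ((l-.048*Y,l+.048*Y),(l,l+.05*X)):
        cv2.line(big,*[tuple(int(v) for v in (px(q)-o)*2.9) for q in (a,b)],(255,0,255),1)
cv2.imwrite("pics/crop.png",big)
for n in ["doming_tray_lip","punch_tray_lip","doming_unit","punch_unit","cone_unit"]:
    print(n,[(np.round(d["centre"],3).tolist(),round(d["confidence"],2)) for d in arm.mark_of("top",n)][:1])
```

```text
doming_tray_lip [([0.659, 0.181, 0.04], 0.96)]
punch_tray_lip [([0.587, 0.044, 0.045], 0.9)]
doming_unit [([0.751, 0.166, 0.014], 0.65)]
punch_unit [([0.732, 0.021, 0.014], 0.72)]
cone_unit [([0.701, -0.13, 0.016], 0.89)]
```

View pics/crop.png

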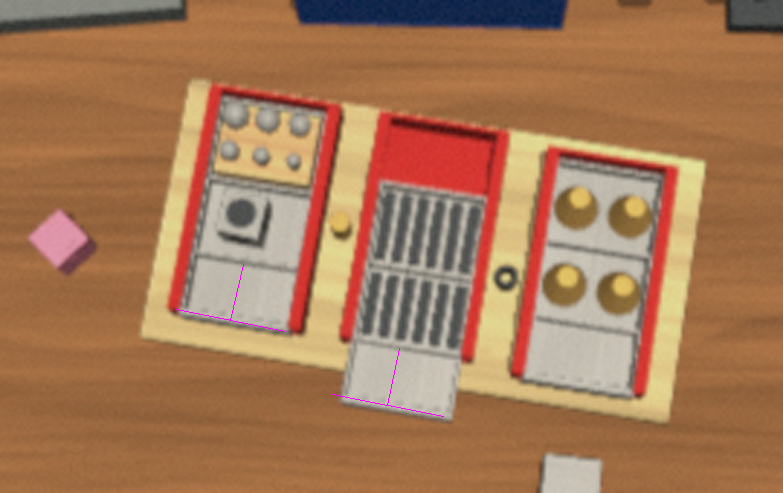

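The crop confirms the choice: the grey steel cube at (242,217) sits in the left (doming) tray, the punch tray in the middle is out with its lip middle near (397,411), and the pink cube at (62,240) is on the table. The projected punch lip is about 7 mm too far left, so I use (0.583, 0.042); the doming lip at (0.655, 0.181) fits.

```bash
python3 -m crank '[{"dx":3,"dy":2.7,"wz":-1},{"dx":7.5,"dy":6.8,"wz":-2},{"dx":12,"dy":10.9,"wz":-3},{"dx":16.5,"dy":15,"wz":-4},{"dx":21,"dy":19,"wz":-5},{"dx":25.5,"dy":23,"wz":-6},{"dx":30,"dy":27,"wz":-7},{"dx":34.5,"dy":31,"wz":-8},{"dx":39,"dy":35.2,"wz":-9},{"dx":43,"dy":38.8,"wz":-10}]' 0 20
```

```text
$[0]: bad value
```

```bash
python3 -m crank '[{"dx":3,"dy":2.7,"dz":0,"wx":0,"wy":0,"wz":-1},{"dx":7.5,"dy":6.8,"dz":0,"wx":0,"wy":0,"wz":-2},{"dx":12,"dy":10.9,"dz":0,"wx":0,"wy":0,"wz":-3},{"dx":16.5,"dy":15,"dz":0,"wx":0,"wy":0,"wz":-4},{"dx":21,"dy":19,"dz":0,"wx":0,"wy":0,"wz":-5},{"dx":25.5,"dy":23,"dz":0,"wx":0,"wy":0,"wz":-6},{"dx":30,"dy":27,"dz":0,"wx":0,"wy":0,"wz":-7},{"dx":34.5,"dy":31,"dz":0,"wx":0,"wy":0,"wz":-8},{"dx":39,"dy":35.2,"dz":0,"wx":0,"wy":0,"wz":-9},{"dx":43,"dy":38.8,"dz":0,"wx":0,"wy":0,"wz":-10}]' 0 20
```

```text
t: 2.35
eef_pos: [0.5036, 0.1177, 0.2014]
ee_rot: [-3.141, -0.001, -0.18]
force: [-0.2, 1.0, -0.9]
width: 0.0008
gripper_force: 0.0
```

```bash
python3 -m crank '[{"dx":2,"dy":2.5,"dz":1,"wx":0,"wy":0,"wz":0},{"dx":4,"dy":5,"dz":3,"wx":0,"wy":0,"wz":0},{"dx":4.7,"dy":6,"dz":6,"wx":0,"wy":0,"wz":0},{"dx":4.7,"dy":6,"dz":9,"wx":0,"wy":0,"wz":0},{"dx":4.7,"dy":6,"dz":12,"wx":0,"wy":0,"wz":0},{"dx":4.7,"dy":6,"dz":14.5,"wx":0,"wy":0,"wz":0},{"dx":4.7,"dy":6,"dz":16,"wx":0,"wy":0,"wz":0},{"dx":4.7,"dy":6,"dz":17,"wx":0,"wy":0,"wz":0},{"dx":4.7,"dy":6,"dz":17.3,"wx":0,"wy":0,"wz":0},{"dx":4.7,"dy":6,"dz":17.3,"wx":0,"wy":0,"wz":0}]'
```

```text
t: 3.6
eef_pos: [0.5388, 0.0524, 0.0284]
ee_rot: [-3.141, -0.001, -0.18]
force: [-0.3, 0.9, 0.9]
width: 0.0005
gripper_force: 0.0
```

```bash
python3 -m crank '[{"dx":0.8,"dy":0,"dz":0,"wx":0,"wy":0,"wz":0},{"dx":1.6,"dy":0,"dz":0,"wx":0,"wy":0,"wz":0},{"dx":2.4,"dy":0,"dz":0,"wx":0,"wy":0,"wz":0},{"dx":3.2,"dy":0,"dz":0,"wx":0,"wy":0,"wz":0},{"dx":4,"dy":0,"dz":0,"wx":0,"wy":0,"wz":0},{"dx":4.8,"dy":0,"dz":0,"wx":0,"wy":0,"wz":0},{"dx":5.6,"dy":0,"dz":0,"wx":0,"wy":0,"wz":0},{"dx":6.2,"dy":0,"dz":0,"wx":0,"wy":0,"wz":0},{"dx":6.8,"dy":0,"dz":0,"wx":0,"wy":0,"wz":0},{"dx":7.2,"dy":0,"dz":0,"wx":0,"wy":0,"wz":0}]'
```

```text
t: 4.85
eef_pos: [0.6096, 0.0393, 0.028]
ee_rot: [-3.142, -0.0, -0.18]
force: [0.1, 1.1, 0.4]
width: 0.0006
gripper_force: 0.0
```

```bash
python3 -m crank '[{"dx":0.2,"dy":0,"dz":0,"wx":0,"wy":0,"wz":0},{"dx":0.4,"dy":0,"dz":0,"wx":0,"wy":0,"wz":0},{"dx":0.5,"dy":0,"dz":0,"wx":0,"wy":0,"wz":0},{"dx":0.6,"dy":0,"dz":0,"wx":0,"wy":0,"wz":0},{"dx":0.7,"dy":0,"dz":0,"wx":0,"wy":0,"wz":0},{"dx":0.8,"dy":0,"dz":0,"wx":0,"wy":0,"wz":0},{"dx":0.85,"dy":0,"dz":0,"wx":0,"wy":0,"wz":0},{"dx":0.9,"dy":0,"dz":0,"wx":0,"wy":0,"wz":0},{"dx":0.95,"dy":0,"dz":0,"wx":0,"wy":0,"wz":0},{"dx":1,"dy":0,"dz":0,"wx":0,"wy":0,"wz":0}]'
python3 - <<'E'
from station import arm
import cv2
im=arm.grab_frame("scene")[:,:,::-1]; cv2.imwrite("pics/s1.png",cv2.resize(im[200:400,190:440],None,fx=3,fy=3))
E
```

```text
t: 6.1
eef_pos: [0.6191, 0.0376, 0.028]
ee_rot: [3.142, 0.0, -0.18]
force: [-1.1, -0.7, -0.2]
width: 0.0006
gripper_force: 0.0
```

View pics/s1.png

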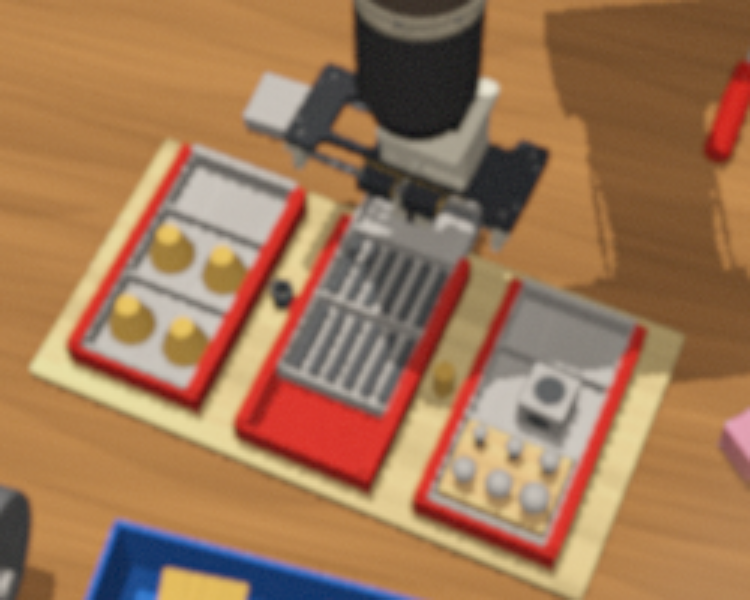

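The gripper is at the punch trough around (420,230), but red floor still shows behind the punch tray at (310,440). I need to compare this with the start picture to tell whether the tray has moved.

Run:
```python
from station import arm
import cv2, numpy as np
a=cv2.imread("pics/scene0.png")[200:400,190:440]; b=arm.grab_frame("scene")[200:400,190:440,::-1]
cv2.imwrite("pics/cmp.png",np.hstack([cv2.resize(i[20:180,60:190],None,fx=3,fy=3) for i in (a,b)]))
print([(d["centre"].round(3) if hasattr(d["centre"],"round") else d["centre"],d["confidence"]) for d in arm.mark_of("scene","punch_tray_lip")][:2])
print(arm.get_state()["force"])
```

```text
[([0.5828, 0.05, 0.0426], 0.75)]
[-0.31253363  0.4588453  -0.86306994]
```

View pics/cmp.png

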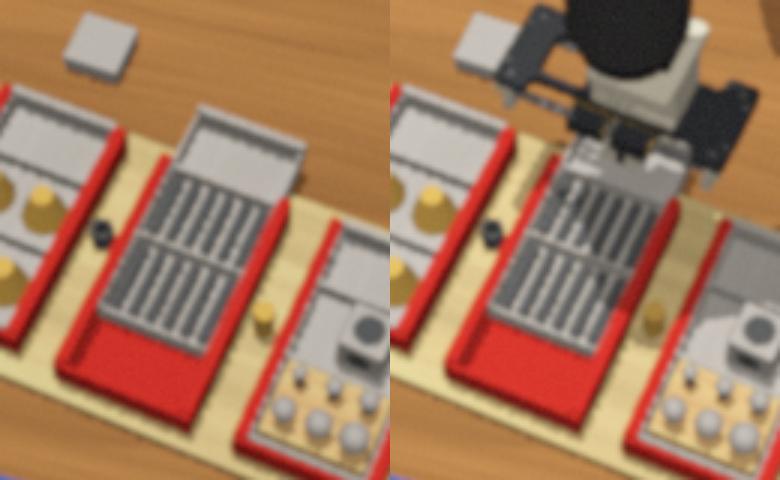

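The tray has not moved: the rows of punches and the red floor match in both halves. I'll project the reported TCP into the picture to see where the fingertips are.

Run:
```python
from station import arm
import cv2, numpy as np
s=arm.get_state(); print(s["t"],s["eef_pos"],s["width"],s["q"])
out=[]
for cam in("scene","top"):
    im=arm.grab_frame(cam)[:,:,::-1].copy(); K=arm.calibration(cam); T=np.linalg.inv(K["world_from_camera"])
    def px(p):
        c=T@np.r_[p,1]; return np.array([K["fx"]*c[0]/c[2]+K["cx"],K["fy"]*c[1]/c[2]+K["cy"]])
    p=np.array(s["eef_pos"]); c=px(p).astype(int); x0=c-[55,60]
    big=cv2.resize(im[x0[1]:x0[1]+120,x0[0]:x0[0]+110],None,fx=3.5,fy=3.5,interpolation=cv2.INTER_CUBIC)
    for q,col in((p,(255,0,255)),(p+[0,0,.066],(0,255,0)),(np.array([.583,.042,.044]),(255,255,0)),(np.array([.535,.05,.028]),(0,255,255))):
        u=((px(q)-x0)*3.5).astype(int); cv2.drawMarker(big,tuple(int(v) for v in u),col,0,14,2)
    out.append(big)
cv2.imwrite("pics/tcp.png",np.hstack(out))
```

```text
6.25 [0.61910007 0.03755126 0.02796426] 0.00040190508248912527 [ 3.74982578e-01  4.27432071e-01 -3.18643892e-01  2.47493529e-05
 -8.24723694e-01  1.01552430e+00]
```

View pics/tcp.png

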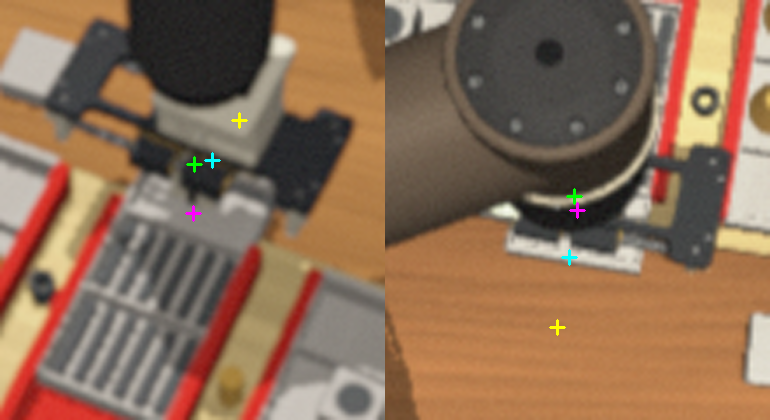

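The gripper stands over the punch trough (tip mark at (195,213) left, (577,210) right), with the unmoved lip in front of it at (575,255). So the tips passed over the lip without force, and the true tip must be higher than reported. I'll probe down gently to the trough floor, 22 mm above the table.

```bash
python3 -m crank '[{"dx":-0.2,"dy":0,"dz":0.1,"wx":0,"wy":0,"wz":0},{"dx":-0.4,"dy":0,"dz":0.2,"wx":0,"wy":0,"wz":0},{"dx":-0.4,"dy":0,"dz":0.3,"wx":0,"wy":0,"wz":0},{"dx":-0.4,"dy":0,"dz":0.4,"wx":0,"wy":0,"wz":0},{"dx":-0.4,"dy":0,"dz":0.5,"wx":0,"wy":0,"wz":0},{"dx":-0.4,"dy":0,"dz":0.6,"wx":0,"wy":0,"wz":0},{"dx":-0.4,"dy":0,"dz":0.7,"wx":0,"wy":0,"wz":0},{"dx":-0.4,"dy":0,"dz":0.7,"wx":0,"wy":0,"wz":0},{"dx":-0.4,"dy":0,"dz":0.7,"wx":0,"wy":0,"wz":0},{"dx":-0.4,"dy":0,"dz":0.7,"wx":0,"wy":0,"wz":0}]'
```

```text
t: 7.6
eef_pos: [0.6152, 0.0383, 0.021]
ee_rot: [-3.142, -0.0, -0.18]
force: [0.0, -0.4, -0.4]
width: 0.0003
gripper_force: 0.0
```

Run:
```python
from station import arm
import cv2, numpy as np
s=arm.get_state(); p=np.array(s["eef_pos"]); im=arm.grab_frame("scene")[:,:,::-1].copy(); K=arm.calibration("scene"); T=np.linalg.inv(K["world_from_camera"])
def px(p):
    c=T@np.r_[p,1]; return np.array([K["fx"]*c[0]/c[2]+K["cx"],K["fy"]*c[1]/c[2]+K["cy"]])
print(K["world_from_camera"][:3,3], px(p),px(p+[0,0,.066]))
x0=px(p).astype(int)-[45,50]
b=cv2.resize(im[x0[1]:x0[1]+75,x0[0]:x0[0]+95],None,fx=8,fy=8,interpolation=cv2.INTER_LANCZOS4)
u=((px(p)-x0)*8).astype(int); cv2.drawMarker(b,tuple(map(int,u)),(255,0,255),0,10,1)
cv2.imwrite("pics/z.png",np.clip(b.astype(float)*1.5,0,255).astype(np.uint8))
```

```text
[1.35566191 0.22223123 1.34858738] [327.87853653 277.06611785] [328.17899909 263.33126239]
```

View pics/z.png

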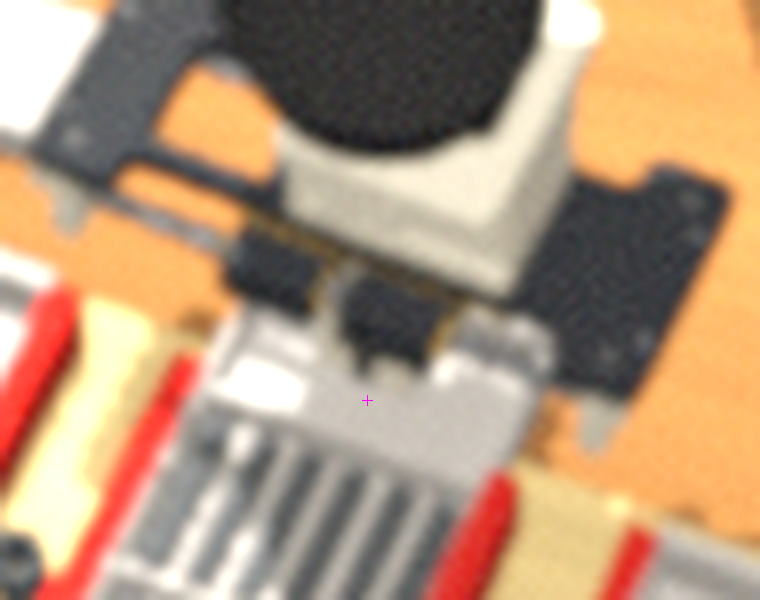

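The fingertips show at about (345–400,370), roughly 30 crop pixels above the projected TCP at (367,400). That puts the real tips about 19 mm higher than reported, which explains passing over the 44 mm lip. I'm in the middle of the trough, so I'll go deeper with that offset.

```bash
python3 -m crank '[{"dx":0,"dy":0,"dz":0.2,"wx":0,"wy":0,"wz":0},{"dx":0,"dy":0,"dz":0.4,"wx":0,"wy":0,"wz":0},{"dx":0,"dy":0,"dz":0.6,"wx":0,"wy":0,"wz":0},{"dx":0,"dy":0,"dz":0.7,"wx":0,"wy":0,"wz":0},{"dx":0,"dy":0,"dz":0.8,"wx":0,"wy":0,"wz":0},{"dx":0,"dy":0,"dz":0.9,"wx":0,"wy":0,"wz":0},{"dx":0,"dy":0,"dz":1,"wx":0,"wy":0,"wz":0},{"dx":0,"dy":0,"dz":1.1,"wx":0,"wy":0,"wz":0},{"dx":0,"dy":0,"dz":1.1,"wx":0,"wy":0,"wz":0},{"dx":0,"dy":0,"dz":1.1,"wx":0,"wy":0,"wz":0}]'
```

```text
t: 8.9
eef_pos: [0.6152, 0.0383, 0.01]
ee_rot: [-3.142, -0.0, -0.18]
force: [0.3, -0.2, -0.6]
width: 0.0007
gripper_force: 0.0
```

```bash
python3 -m crank '[{"dx":0.4,"dy":0,"dz":0,"wx":0,"wy":0,"wz":0},{"dx":0.8,"dy":0,"dz":0,"wx":0,"wy":0,"wz":0},{"dx":1.2,"dy":0,"dz":0,"wx":0,"wy":0,"wz":0},{"dx":1.6,"dy":0,"dz":0,"wx":0,"wy":0,"wz":0},{"dx":2,"dy":0,"dz":0,"wx":0,"wy":0,"wz":0},{"dx":2.3,"dy":0,"dz":0,"wx":0,"wy":0,"wz":0},{"dx":2.6,"dy":0,"dz":0,"wx":0,"wy":0,"wz":0},{"dx":2.8,"dy":0,"dz":0,"wx":0,"wy":0,"wz":0},{"dx":2.9,"dy":0,"dz":0,"wx":0,"wy":0,"wz":0},{"dx":3,"dy":0,"dz":0,"wx":0,"wy":0,"wz":0}]'
python3 - <<'E'
from station import arm
for c in("scene","top"):
    arm.grab_frame(c); print([(d["centre"],d["confidence"]) for d in arm.mark_of(c,"punch_tray_lip")][:1])
import cv2,numpy as np
a=cv2.imread("pics/scene0.png").astype(int)[200:400,190:440]; b=arm.grab_frame("scene")[200:400,190:440,::-1].astype(int)
red=lambda i:((i[:,:,2]>130)&(i[:,:,1]<70)&(i[:,:,0]<70))[120:165,75:140].sum()
print(red(a),red(b))
E
```

```text
t: 10.15
eef_pos: [0.6446, 0.0329, 0.0099]
ee_rot: [-3.142, 0.0, -0.18]
force: [-3.3, 2.1, -0.1]
width: 0.0005
gripper_force: 1.3
[]
[([0.6039, 0.0387, 0.0448], 0.86)]
1171 905
```

The tray is moving: 3.3 N on the tips and about 20 mm gone in. I'll keep pushing.

```bash
python3 -m crank '[{"dx":0.4,"dy":0,"dz":0,"wx":0,"wy":0,"wz":0},{"dx":0.8,"dy":0,"dz":0,"wx":0,"wy":0,"wz":0},{"dx":1.2,"dy":0,"dz":0,"wx":0,"wy":0,"wz":0},{"dx":1.5,"dy":0,"dz":0,"wx":0,"wy":0,"wz":0},{"dx":1.8,"dy":0,"dz":0,"wx":0,"wy":0,"wz":0},{"dx":2.1,"dy":0,"dz":0,"wx":0,"wy":0,"wz":0},{"dx":2.3,"dy":0,"dz":0,"wx":0,"wy":0,"wz":0},{"dx":2.4,"dy":0,"dz":0,"wx":0,"wy":0,"wz":0},{"dx":2.5,"dy":0,"dz":0,"wx":0,"wy":0,"wz":0},{"dx":2.6,"dy":0,"dz":0,"wx":0,"wy":0,"wz":0}]'
python3 - <<'E'
from station import arm
for c in("scene","top"):
    arm.grab_frame(c); print([(d["centre"],d["confidence"]) for d in arm.mark_of(c,"punch_tray_lip")][:1])
E
```

```text
t: 11.65
eef_pos: [0.6702, 0.0282, 0.01]
ee_rot: [3.142, 0.0, -0.18]
force: [-1.7, 1.7, -0.2]
width: 0.0003
gripper_force: 1.3
[]
[([0.6306, 0.0358, 0.0483], 0.96)]
```

```bash
python3 -m crank '[{"dx":0.1,"dy":0,"dz":0,"wx":0,"wy":0,"wz":0},{"dx":0.15,"dy":0,"dz":0,"wx":0,"wy":0,"wz":0},{"dx":0.2,"dy":0,"dz":0,"wx":0,"wy":0,"wz":0},{"dx":0.25,"dy":0,"dz":0,"wx":0,"wy":0,"wz":0},{"dx":0.3,"dy":0,"dz":0,"wx":0,"wy":0,"wz":0},{"dx":0.35,"dy":0,"dz":0,"wx":0,"wy":0,"wz":0},{"dx":0.4,"dy":0,"dz":0,"wx":0,"wy":0,"wz":0},{"dx":0.45,"dy":0,"dz":0,"wx":0,"wy":0,"wz":0},{"dx":0.5,"dy":0,"dz":0,"wx":0,"wy":0,"wz":0},{"dx":0.5,"dy":0,"dz":0,"wx":0,"wy":0,"wz":0}]'
```

```text
t: 13.1
eef_pos: [0.6752, 0.0273, 0.01]
ee_rot: [3.142, -0.0, -0.18]
force: [-1.6, 2.8, 1.2]
width: 0.0004
gripper_force: 1.1
```

```bash
python3 -m crank '[{"dx":0.05,"dy":0,"dz":0,"wx":0,"wy":0,"wz":0},{"dx":0.1,"dy":0,"dz":0,"wx":0,"wy":0,"wz":0},{"dx":0.15,"dy":0,"dz":0,"wx":0,"wy":0,"wz":0},{"dx":0.2,"dy":0,"dz":0,"wx":0,"wy":0,"wz":0},{"dx":0.25,"dy":0,"dz":0,"wx":0,"wy":0,"wz":0},{"dx":0.3,"dy":0,"dz":0,"wx":0,"wy":0,"wz":0},{"dx":0.35,"dy":0,"dz":0,"wx":0,"wy":0,"wz":0},{"dx":0.4,"dy":0,"dz":0,"wx":0,"wy":0,"wz":0},{"dx":0.4,"dy":0,"dz":0,"wx":0,"wy":0,"wz":0},{"dx":0.4,"dy":0,"dz":0,"wx":0,"wy":0,"wz":0}]'
```

```text
t: 14.35
eef_pos: [0.679, 0.0266, 0.0099]
ee_rot: [3.142, 0.0, -0.18]
force: [-3.4, 3.5, 0.5]
width: 0.0006
gripper_force: 1.6
```

```bash
python3 -m crank '[{"dx":0.05,"dy":0,"dz":0,"wx":0,"wy":0,"wz":0},{"dx":0.1,"dy":0,"dz":0,"wx":0,"wy":0,"wz":0},{"dx":0.15,"dy":0,"dz":0,"wx":0,"wy":0,"wz":0},{"dx":0.2,"dy":0,"dz":0,"wx":0,"wy":0,"wz":0},{"dx":0.25,"dy":0,"dz":0,"wx":0,"wy":0,"wz":0},{"dx":0.3,"dy":0,"dz":0,"wx":0,"wy":0,"wz":0},{"dx":0.35,"dy":0,"dz":0,"wx":0,"wy":0,"wz":0},{"dx":0.4,"dy":0,"dz":0,"wx":0,"wy":0,"wz":0},{"dx":0.4,"dy":0,"dz":0,"wx":0,"wy":0,"wz":0},{"dx":0.4,"dy":0,"dz":0,"wx":0,"wy":0,"wz":0}]'
python3 - <<'E'
from station import arm
for c in("scene","top"):
    arm.grab_frame(c); print([(d["centre"],d["confidence"]) for d in arm.mark_of(c,"punch_tray_lip")][:1])
E
```

```text
t: 15.6
eef_pos: [0.6795, 0.0263, 0.0094]
ee_rot: [3.141, 0.006, -0.181]
force: [-13.5, 7.5, 6.2]
width: 0.0001
gripper_force: 7.4
[([0.6581, 0.1799, 0.04], 0.55)]
[([0.6369, 0.036, 0.0445], 0.92)]
```

The punch tray is against its stop: motion stalled at 13.5 N and the lip is at (0.637, 0.036). Next I ease off, lift, and move 15 cm left to above the doming trough.

```bash
python3 -m crank '[{"dx":-0.5,"dy":0,"dz":0,"wx":0,"wy":0,"wz":0},{"dx":-1.5,"dy":0,"dz":0,"wx":0,"wy":0,"wz":0},{"dx":-1.5,"dy":0,"dz":-2,"wx":0,"wy":0,"wz":0},{"dx":-1.5,"dy":0,"dz":-5,"wx":0,"wy":0,"wz":0},{"dx":-1.5,"dy":0,"dz":-8,"wx":0,"wy":0,"wz":0},{"dx":-2,"dy":-3,"dz":-9,"wx":0,"wy":0,"wz":0},{"dx":-2.5,"dy":-7,"dz":-9,"wx":0,"wy":0,"wz":0},{"dx":-2.5,"dy":-11,"dz":-9,"wx":0,"wy":0,"wz":0},{"dx":-2.5,"dy":-14,"dz":-9,"wx":0,"wy":0,"wz":0},{"dx":-2.5,"dy":-15,"dz":-9,"wx":0,"wy":0,"wz":0}]'
python3 - <<'E'
from station import arm
arm.grab_frame("top")
for n in("punch_tray_lip","doming_tray_lip"): print([(d["centre"],d["confidence"]) for d in arm.mark_of("top",n)][:2])
E
```

```text
t: 17.05
eef_pos: [0.6857, 0.1796, 0.0998]
ee_rot: [3.142, -0.0, -0.179]
force: [0.1, 0.1, 0.7]
width: 0.0004
gripper_force: 0.0
[([0.6412, 0.0334, 0.0466], 0.78)]
[([0.7452, 0.0919, 0.0099], 0.64), ([0.6596, 0.1814, 0.0401], 0.57)]
```

```bash
python3 -m crank '[{"dx":0,"dy":0,"dz":1.5,"wx":0,"wy":0,"wz":0},{"dx":0,"dy":0,"dz":3,"wx":0,"wy":0,"wz":0},{"dx":0,"dy":0,"dz":4.5,"wx":0,"wy":0,"wz":0},{"dx":0,"dy":0,"dz":5.5,"wx":0,"wy":0,"wz":0},{"dx":0,"dy":0,"dz":6.5,"wx":0,"wy":0,"wz":0},{"dx":0,"dy":0,"dz":7.2,"wx":0,"wy":0,"wz":0},{"dx":0,"dy":0,"dz":7.8,"wx":0,"wy":0,"wz":0},{"dx":0,"dy":0,"dz":8.4,"wx":0,"wy":0,"wz":0},{"dx":0,"dy":0,"dz":8.9,"wx":0,"wy":0,"wz":0},{"dx":0,"dy":0,"dz":8.9,"wx":0,"wy":0,"wz":0}]'
```

```text
t: 18.45
eef_pos: [0.6851, 0.1779, 0.0105]
ee_rot: [3.141, 0.001, -0.18]
force: [-1.1, 0.3, -1.3]
width: 0.0007
gripper_force: 0.0
```

```bash
python3 -m crank '[{"dx":-0.4,"dy":0,"dz":0,"wx":0,"wy":0,"wz":0},{"dx":-0.8,"dy":0,"dz":0,"wx":0,"wy":0,"wz":0},{"dx":-1.2,"dy":0,"dz":0,"wx":0,"wy":0,"wz":0},{"dx":-1.6,"dy":0,"dz":0,"wx":0,"wy":0,"wz":0},{"dx":-2.1,"dy":0,"dz":0,"wx":0,"wy":0,"wz":0},{"dx":-2.7,"dy":0,"dz":0,"wx":0,"wy":0,"wz":0},{"dx":-3.3,"dy":0,"dz":0,"wx":0,"wy":0,"wz":0},{"dx":-3.9,"dy":0,"dz":0,"wx":0,"wy":0,"wz":0},{"dx":-4.4,"dy":0,"dz":0,"wx":0,"wy":0,"wz":0},{"dx":-4.8,"dy":0,"dz":0,"wx":0,"wy":0,"wz":0}]'
python3 - <<'E'
from station import arm
arm.grab_frame("top")
for n in("punch_tray_lip","doming_tray_lip","doming_block"): print([(d["centre"],d["confidence"]) for d in arm.mark_of("top",n)][:2])
E
```

```text
t: 19.7
eef_pos: [0.6378, 0.1866, 0.011]
ee_rot: [3.142, -0.0, -0.18]
force: [2.0, -1.9, 0.7]
width: 0.0006
gripper_force: 1.3
[([0.6384, 0.0396, 0.0428], 0.58)]
[([0.6247, 0.1862, 0.0405], 0.64)]
[([0.74, 0.4391, -0.0004], 0.71), ([0.7126, 0.1832, 0.023], 0.67)]
```

The hook is holding, with the lip drawn about 35 mm. I'll go on.

```bash
python3 -m crank '[{"dx":-0.4,"dy":0,"dz":0,"wx":0,"wy":0,"wz":0},{"dx":-1,"dy":0,"dz":0,"wx":0,"wy":0,"wz":0},{"dx":-1.7,"dy":0,"dz":0,"wx":0,"wy":0,"wz":0},{"dx":-2.5,"dy":0,"dz":0,"wx":0,"wy":0,"wz":0},{"dx":-3.3,"dy":0,"dz":0,"wx":0,"wy":0,"wz":0},{"dx":-4.1,"dy":0,"dz":0,"wx":0,"wy":0,"wz":0},{"dx":-4.9,"dy":0,"dz":0,"wx":0,"wy":0,"wz":0},{"dx":-5.7,"dy":0,"dz":0,"wx":0,"wy":0,"wz":0},{"dx":-6.3,"dy":0,"dz":0,"wx":0,"wy":0,"wz":0},{"dx":-6.7,"dy":0,"dz":0,"wx":0,"wy":0,"wz":0}]'; python3 -m crank '[{"dx":-0.2,"dy":0,"dz":0,"wx":0,"wy":0,"wz":0},{"dx":-0.4,"dy":0,"dz":0,"wx":0,"wy":0,"wz":0},{"dx":-0.6,"dy":0,"dz":0,"wx":0,"wy":0,"wz":0},{"dx":-0.8,"dy":0,"dz":0,"wx":0,"wy":0,"wz":0},{"dx":-0.9,"dy":0,"dz":0,"wx":0,"wy":0,"wz":0},{"dx":-1,"dy":0,"dz":0,"wx":0,"wy":0,"wz":0},{"dx":-1.1,"dy":0,"dz":0,"wx":0,"wy":0,"wz":0},{"dx":-1.2,"dy":0,"dz":0,"wx":0,"wy":0,"wz":0},{"dx":-1.3,"dy":0,"dz":0,"wx":0,"wy":0,"wz":0},{"dx":-1.4,"dy":0,"dz":0,"wx":0,"wy":0,"wz":0}]'
```

```text
t: 21.15
eef_pos: [0.5719, 0.1987, 0.0111]
ee_rot: [-3.141, -0.0, -0.18]
force: [2.3, -2.0, 0.4]
width: 0.0009
gripper_force: 1.3
t: 22.4
eef_pos: [0.5583, 0.2011, 0.011]
ee_rot: [3.142, 0.0, -0.18]
force: [2.0, -3.2, 1.1]
width: 0.0001
gripper_force: 1.3
```

```bash
python3 -m crank '[{"dx":-0.1,"dy":0,"dz":0,"wx":0,"wy":0,"wz":0},{"dx":-0.2,"dy":0,"dz":0,"wx":0,"wy":0,"wz":0},{"dx":-0.3,"dy":0,"dz":0,"wx":0,"wy":0,"wz":0},{"dx":-0.4,"dy":0,"dz":0,"wx":0,"wy":0,"wz":0},{"dx":-0.5,"dy":0,"dz":0,"wx":0,"wy":0,"wz":0},{"dx":-0.6,"dy":0,"dz":0,"wx":0,"wy":0,"wz":0},{"dx":-0.65,"dy":0,"dz":0,"wx":0,"wy":0,"wz":0},{"dx":-0.7,"dy":0,"dz":0,"wx":0,"wy":0,"wz":0},{"dx":-0.7,"dy":0,"dz":0,"wx":0,"wy":0,"wz":0},{"dx":-0.7,"dy":0,"dz":0,"wx":0,"wy":0,"wz":0}]'
```

```text
t: 23.65
eef_pos: [0.5532, 0.2021, 0.0111]
ee_rot: [-3.141, -0.002, -0.18]
force: [10.0, -6.3, -4.5]
width: 0.0001
gripper_force: 5.5
```

It stalled at 10 N, so the tray is at its stop. I'll ease off inside the trough and lift clear.

```bash
python3 -m crank '[{"dx":0.5,"dy":0,"dz":0,"wx":0,"wy":0,"wz":0},{"dx":1.2,"dy":0,"dz":0,"wx":0,"wy":0,"wz":0},{"dx":1.4,"dy":0,"dz":-0.5,"wx":0,"wy":0,"wz":0},{"dx":1.4,"dy":0,"dz":-2,"wx":0,"wy":0,"wz":0},{"dx":1.4,"dy":0,"dz":-5,"wx":0,"wy":0,"wz":0},{"dx":1.4,"dy":0,"dz":-9,"wx":0,"wy":0,"wz":0},{"dx":1.4,"dy":0,"dz":-13,"wx":0,"wy":0,"wz":0},{"dx":-2,"dy":-2,"dz":-16,"wx":0,"wy":0,"wz":0},{"dx":-6,"dy":-5,"dz":-18,"wx":0,"wy":0,"wz":0},{"dx":-10,"dy":-8,"dz":-18,"wx":0,"wy":0,"wz":0}]'
python3 - <<'E'
from station import arm
import cv2
im=arm.grab_frame("scene")[:,:,::-1]; cv2.imwrite("pics/end.png",cv2.resize(im[160:400,190:510],None,fx=2.4,fy=2.4))
for n in("punch_tray_lip","doming_tray_lip","doming_block","cone_unit"): print(n,[(d["centre"],d["confidence"]) for d in arm.mark_of("scene",n)][:2])
E
```

```text
t: 24.9
eef_pos: [0.4673, 0.3005, 0.1944]
ee_rot: [-3.137, -0.003, -0.181]
force: [-0.4, 0.5, -0.2]
width: 0.0009
gripper_force: 0.0
punch_tray_lip [([0.6367, 0.0408, 0.0452], 0.55)]
doming_tray_lip [([0.5367, 0.1982, 0.0397], 0.86)]
doming_block [([0.6291, 0.1947, 0.0213], 0.68), ([0.7366, 0.4403, -0.0001], 0.66)]
cone_unit [([0.7034, -0.1277, 0.0087], 0.64), ([0.4292, -0.4628, 0.003], 0.45)]
```

View pics/end.png

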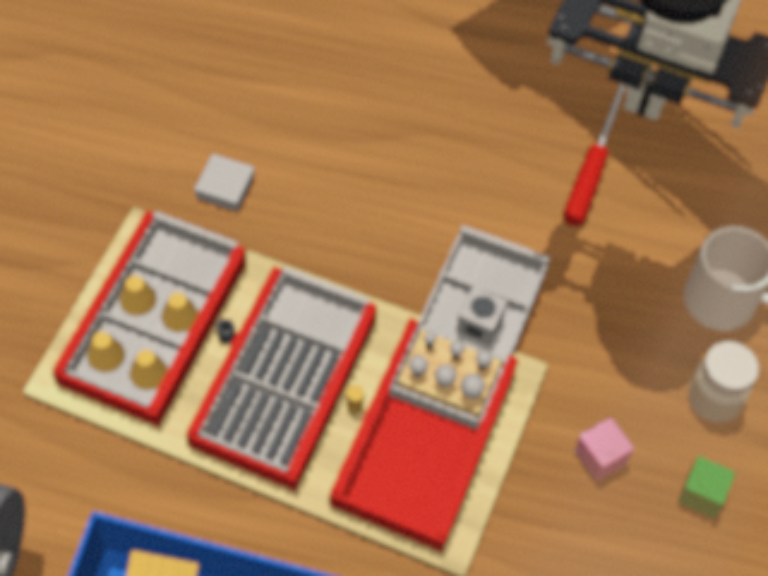

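The punch tray is home at (285,375) and the doming tray is fully out with its cube standing at (482,312). The cone tray is shut at (150,315), the bystanders are where they were, and the gripper is clear.

```bash
python3 -c "
from station import arm
print(arm.job_done())"
```

```text
the job is handed in; nothing more can be done
None
```

I pushed the punch tray home against its stop and drew the doming tray out to its stop, hooked from behind the lip, with the block still standing; the job is handed in, but no verdict was returned. The first push passed over the lip because the fingertips sit about 19 mm higher than reported, so I pushed the punch tray in from inside its finger trough instead.

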